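Tip the round bar pieces into the angle-iron trough

TASK

Pick up the small sheet-metal tray that holds the two round bar pieces (not the one with the square blocks) by its wooden handle, and tip it over the angle-iron trough so that both pieces roll into it and lie in line, end to end along the fold. Then set the empty tray down upright on the bench and let go.

Things in the scene. Friction and masses are not known exactly. Their poses are not given: they have to be found in the camera images.
- tray_handle (a point): centre of the tray's wooden handle: 26 thick (x), 80 long (y), 32 high, on the back wall, 70 above the tray's underside. Axes are the tray's: z up, -x to its open pouring edge (starts within 26 deg of facing the robot), which lies 102 towards -x and 49 below this point. Steel tray 150 wide (y), 104 long (x), side walls 36 high, 0.25 kg. A like tray with three square blocks stands elsewhere.
- round1: solid round steel bar piece, 28 diameter, 60 long, 0.28 kg, lying along the tray's y against a stop rib, 45 in front of the handle; origin at its centre, own y along its length (x, z turn as it rolls). The tray's floor rises 8 degrees towards the pouring edge: pieces stay put if carried level, roll out beyond 8 degrees of tip; 30 to 45 empties it.
- round2: the other round bar piece, same size and axes, beside the first end to end in the tray.
- trough_fold (a point): middle of the inner fold line of the angle-iron trough, a V open to the top, fixed on feet; 20 above the bench. y along the fold, z up, x across (+x away from the robot within 26 deg). 260 long, open ends; legs 75 wide, 6 thick, at 45 degrees: rims 53 to either side (57 outside), 73 above the bench. A piece in the fold has its centre 20 above this point.
There are look-alikes about, which are no part of the job. Leave any red look-alike of the part that bears tray_handle alone.

How it is judged:
By the outcome, as a careful person would: the job done as asked, in the order asked, and still so for the second after the job is handed in, with the robot touching nothing.
It also fails if it takes over 64 s, if anything falls off the work surface, if the arm or the gripper's body presses on something with over 40 N, if the wrist force passes 120 N, or if a joint passes its speed limit or range.

ROBOT

A 6-joint arm with a two-finger parallel gripper is mounted at the origin on the work surface. World frame = base frame: x ahead of the robot, y to its left, z up, the work surface at z = 0. Lengths are in m, angles in rad, forces in N, time in s.
With the tool pointing down it reaches from about 0.325 to 0.9 m from the base axis. Payload 6.1 kg.
Tool frame: the origin (TCP) lies midway between the tips of the shut fingers; the grasp point (between the pads) lies 19 mm behind it; x points along the fingers, y is the direction in which the jaws open and shut, and the axes are right-handed (so a half turn about x gives the same grasp; the last joint's range is limited). The gripper opens to 85 mm and grips with 20 to 120 N. Pads are 22 mm wide; open, the fingers measure 114 mm over their backs; the gripper's body (76 mm by 85 mm) begins 54 mm behind the grasp point. The pads swing forward as they close: fully open they stand 13 mm farther back than shut.
Start: joints at [-1.435, 0.22, 1.526, -0, 1.395, -0.126], TCP at [0.162, -0.604, 0.207] pointing down, gripper open.
Joint ranges: [-2.98, 2.98], [-0.91, 2.08], [0.09, 2.57], [-1.24, 4.39], [0.2, 2.65], [-2.68, 2.68]. Speed limits (rad/s): [2.57, 2.57, 3.01, 3.14, 3.14, 3.14].

INTERFACE

Orientations are given as [roll, pitch, yaw] about the fixed x, y, z axes, in that order (R = Rz(yaw) Ry(pitch) Rx(roll)).
In Python, from plant import movep, move_l, set_joints, gripper_to, hold, inverse_kinematics, observe, get_image, get_calibration, Unreachable, job_done gives the robot as it stands. Calls block until the motion is done:
- movep(position, orientation): joint-space move of the TCP to a pose.
- move_l(position, feed=0.15, rotation=None, max_force=None): straight line of the TCP; rotation=None keeps the orientation; feed is the mean speed in m/s. With max_force (N) it stops when the force on the tool has changed by that much, and returns True; else False.
- set_joints(angles): joint-space move.
- gripper_to(opening, f_grip=None): finger opening in m; f_grip is the grip in N (None keeps the last); returns when the fingers have stopped.
- hold(seconds).
- inverse_kinematics(position, orientation): joint angles nearest the present ones, or None.
- observe(): the state.
- get_image(name): name is "side" or "top"; returns (picture, depth): 400x640x3 uint8, red, green, blue; 400x640 float32, m along the optical axis (not along the pixel's ray), 0 where there is no reading.
- get_calibration(name): a dict with "intrinsics" (3x3 intrinsics, pixels), "world_from_camera" (4x4, takes a point from camera to world coordinates). Camera axes: x right, y down, z forward; pixel columns grow to the right and rows downward; lengths in m; the calibration is good to about 2 mm. A picture is of the moment at which its call begins. get_calibration takes no time and is no camera call.
A pose or a line that the arm cannot do raises Unreachable and nothing moves.
- job_done(): hands the job in, once; it reports no verdict.
The state is a dict: "time_s": time; "q": joint angles; "joint_velocities": joint speeds; "joint_torque": joint torques, N m; "eef_pos": TCP position; "tcp_rot": TCP orientation; "ft_force": force on the tool from outside, world axes, zero at the start; "torque": the same for the moment, N m; "opening": finger opening in m.
Only numpy, scipy, OpenCV 4.12 (cv2) and the standard library are available. Lean on these libraries where they do the work, as an engineer would, in place of code of your own. Each camera call takes 0.05 s, during which the arm holds its last target. There are 200 camera calls.

## Working session

There is one attempt and no reset: what is moved stays moved. The work goes in short steps, each a Python script; the robot and the scene stay as the last script left them, time stands still between calls to the robot, and variables do not carry over. Pictures are saved under pics/ and viewed, on a budget of 10 in all, crops included, one or two more only if the job needs it, and the job is handed in when it is done.

```bash
mkdir -p pics; ls; python3 - <<'E'
from plant import *
import numpy as np, cv2
for n in("top","side"):
    p,d=get_image(n); np.savez(f"pics/{n}0.npz",p=p,d=d)
    cv2.imwrite(f"pics/{n}0.png",p[:,:,::-1]); c=get_calibration(n); print(n,np.round(c["intrinsics"],1).tolist(),np.round(c["world_from_camera"],3).tolist())
o=observe();print(o["time_s"],o["tcp_rot"],o["opening"])
E
```

```text
pics
top [[518.9, 0.0, 330.2], [0.0, 518.9, 201.7], [0.0, 0.0, 1.0]] [[-0.015, -0.979, 0.205, 0.057], [-1.0, 0.015, -0.001, -0.067], [-0.002, -0.205, -0.979, 1.68], [0.0, 0.0, 0.0, 1.0]]
side [[383.2, 0.0, 316.8], [0.0, 383.2, 201.4], [0.0, 0.0, 1.0]] [[-0.732, -0.535, 0.421, 0.022], [-0.681, 0.564, -0.468, 0.362], [0.012, -0.629, -0.777, 0.783], [0.0, 0.0, 0.0, 1.0]]
0.1 [-1.7029588   1.56904617  1.70040977] 0.08529314026878684
```

View pics/top0.png

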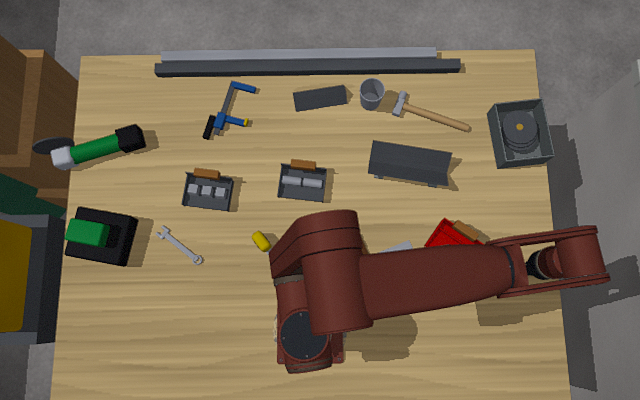

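View pics/side0.png

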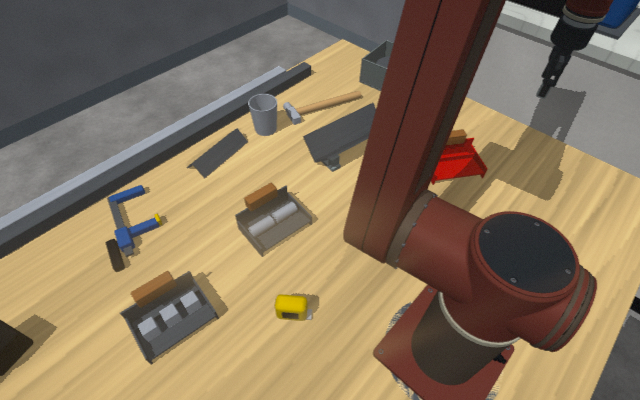

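Candidates in the top view:
- **Trays:** round bars at (302,182), handle at (302,165). Square blocks at (208,190). Red look-alike at (455,235).
- **Trough:** long grey V at (410,163). A short flat grey plate at (320,98) is a look-alike.

I choose (302,182) and (410,163), and check both in one crop while measuring.

```bash
cat > h.py <<'E'
import numpy as np, cv2
from plant import *
def cloud(n,d):
    c=get_calibration(n);K=c["intrinsics"];T=np.array(c["world_from_camera"])
    v,u=np.mgrid[:400,:640]
    P=np.stack([(u-K[0][2])*d/K[0][0],(v-K[1][2])*d/K[1][1],d],-1)
    return P@T[:3,:3].T+T[:3,3]
def handle(n,p,P,box):
    h=cv2.cvtColor(p,cv2.COLOR_RGB2HSV).astype(int); u0,v0,u1,v1=box
    m=np.zeros((400,640),bool)
    m[v0:v1,u0:u1]=((h[...,0]>7)&(h[...,0]<17)&(h[...,1]>130)&(P[...,2]>.05))[v0:v1,u0:u1]
    return m
def rect(xy):
    r=cv2.minAreaRect((xy*1000).astype(np.float32)); return r
E
python3 - <<'E'
from h import *
ims=[]
for n,hb,tb,ob in(("top",(270,150,335,185),(355,130,475,200),(265,150,340,215)),("side",(235,175,290,215),(295,90,385,170),(225,175,320,260))):
    f=np.load(f"pics/{n}0.npz");p,d=f["p"],f["d"];P=cloud(n,d)
    m=handle(n,p,P,hb);X=P[m];top=X[X[:,2]>np.percentile(X[:,2],90)-.006]
    print(n,"handle",len(X),"z",np.percentile(X[:,2],[5,50,95]).round(4),"rect",rect(top[:,:2]),top.mean(0).round(4))
    u0,v0,u1,v1=tb;s=p[v0:v1,u0:u1].astype(int);X=P[v0:v1,u0:u1]
    k=((s.max(-1)-s.min(-1))<25)&(X[...,2]>.012)&(X[...,2]<.09)
    X=X[k];print(" trough",len(X),X[:,2].min().round(3),np.percentile(X[:,2],[2,98]).round(4),rect(X[:,:2]))
    u0,v0,u1,v1=ob
    ims.append(cv2.resize(p[v0:v1,u0:u1,::-1],(380,290),interpolation=cv2.INTER_CUBIC))
    u0,v0,u1,v1=tb
    ims.append(cv2.resize(p[v0:v1,u0:u1,::-1],(380,290),interpolation=cv2.INTER_CUBIC))
cv2.imwrite("pics/crop1.png",np.vstack([np.hstack(ims[:2]),np.hstack(ims[2:])]))
E
```

```text
top handle 221 z [0.0631 0.0843 0.0914] rect ((516.365478515625, 16.412189483642578), (77.90154266357422, 24.944713592529297), 81.81269073486328) [0.5169 0.0162 0.0875]
 trough 2679 0.012 [0.0184 0.0745] ((520.37744140625, -327.97760009765625), (260.203857421875, 115.94652557373047), 80.18863677978516)
side handle 390 z [0.0653 0.0846 0.0873] rect ((292.24676513671875, 194.97848510742188), (77.1333236694336, 631.5150146484375), 51.35050582885742) [0.5119 0.0194 0.09  ]
 trough 2288 0.012 [0.0185 0.0718] ((563.9369506835938, -292.6793212890625), (248.4991455078125, 255.52992248535156), 36.08243942260742)
```

View pics/crop1.png

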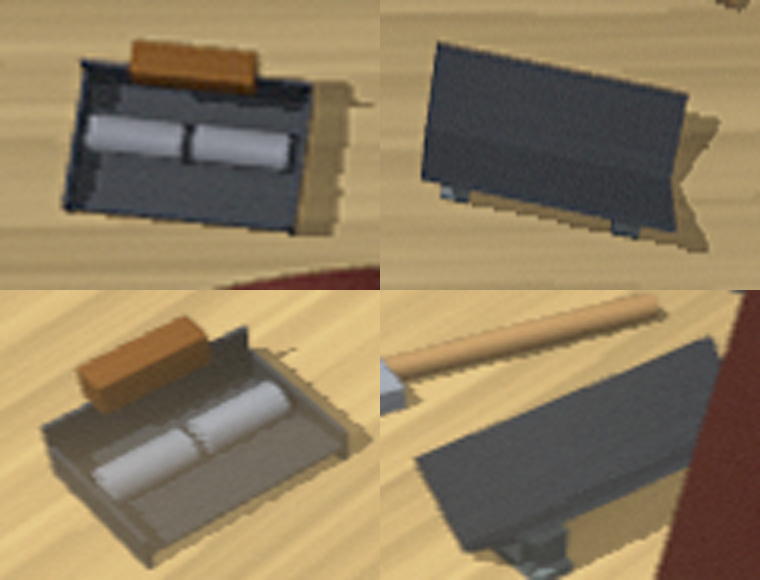

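The crop shows the two round bars in the wooden-handled tray (left panels) and an open V trough on feet (right panels). The sizes also fit: handle 78x25 mm with its top at about z 0.087, trough 260x116 mm with its rim at about 0.0735. Next I refine the fold line and check reach for the whole plan.

```bash
cat >> h.py <<'E'
from scipy.spatial.transform import Rotation as Ro
HANDLE=np.array([.516,.017,.070]); YAW=np.radians(-8.2)
R0={s:np.column_stack([[0,0,-1],[s,0,0],[0,-s,0]]) for s in(1,-1)}
def tray(yaw,tilt): return Ro.from_euler('ZY',[yaw,-np.radians(tilt)]).as_matrix()
def tcp_of(H,yaw,tilt,s):      # tool pose for a handle-centre pose of the tray
    R=tray(yaw,tilt); return H+R@[0,0,-.019], Ro.from_matrix(R@R0[s]).as_euler('xyz')
def handle_for_lip(lip,yaw,tilt): return lip-tray(yaw,tilt)@[-.102,0,-.049]
E
python3 - <<'E'
from h import *
f=np.load("pics/top0.npz");p,d=f["p"],f["d"];P=cloud("top",d)
s=p[130:200,355:475].astype(int);X=P[130:200,355:475];X=X[((s.max(-1)-s.min(-1))<25)&(X[...,2]>.022)&(X[...,2]<.075)]
from scipy.optimize import least_squares
def f(q):
    n=np.array([np.cos(q[0]),np.sin(q[0])]); a=(X[:,:2]-[.52,-.328])@n-q[1]
    return np.abs(a)+q[2]-X[:,2]
r=least_squares(f,[np.radians(-9.8),0,.02],loss="soft_l1",f_scale=.002).x
yaw=r[0];ex=np.array([np.cos(yaw),np.sin(yaw)]);ey=np.array([-ex[1],ex[0]])
A=(X[:,:2]-[.52,-.328])
res=np.abs(f(r))<.004;l=A[res]@ey;w=A[res]@ex-r[1]
mid=np.array([.52,-.328])+r[1]*ex+ey*(np.percentile(l,.5)+np.percentile(l,99.5))/2
print("yaw",np.degrees(yaw),"z",r[2],"fold",mid,"len",np.percentile(l,[.5,99.5]),"wid",np.percentile(w,[.5,99.5]),res.mean())
for s in(1,-1):
    print(s,[np.round(inverse_kinematics(*tcp_of(HANDLE+[0,0,z],YAW,0,s)),2) if inverse_kinematics(*tcp_of(HANDLE+[0,0,z],YAW,0,s)) is not None else None for z in(0,.15)])
    for t in(0,20,42):
        lip=np.array([*(mid+.022*ex),.102]); print(t,handle_for_lip(lip,yaw,t).round(3),inverse_kinematics(*tcp_of(handle_for_lip(lip,yaw,t),yaw,t,s)))
# surroundings of the pour zone
Z=(P[...,2]>.03)&(P[...,0]>.58)&(P[...,0]<.8)&(P[...,1]>-.5)&(P[...,1]<-.1)
Q=P[Z];print("near obstacles: x",Q[:,0].min(),"y",Q[:,1].min(),Q[:,1].max(),"zmax",Q[:,2].max())
E
```

```text
yaw -10.124758518007098 z 0.019397328049206335 fold [ 0.52103477 -0.32781489] len [-0.12834669  0.12907496] wid [-0.0549034  0.0530798] 0.6557971014492754
1 [array([-0.12,  0.14,  1.94, -0.  ,  1.07,  0.02]), array([-0.12, -0.04,  1.81,  0.  ,  1.36,  0.02])]
0 [ 0.643 -0.35   0.151] [-6.05528307e-01  5.26562564e-01  1.27665382e+00 -4.44089210e-16
  1.33837627e+00 -4.28817935e-01]
20 [ 0.621 -0.346  0.183] [-0.70176983  0.21769926  1.6526443   0.20844972  0.97633667 -0.61642129]
42 [ 0.585 -0.339  0.207] [-0.85934723 -0.04814758  2.02356089  0.72261167  0.69224475 -1.13982063]
-1 [None, None]
0 [ 0.643 -0.35   0.151] None
20 [ 0.621 -0.346  0.183] [-0.70176983  0.21769926  1.6526443   0.20844972  0.97633667  2.52517137]
42 [ 0.585 -0.339  0.207] [-0.85934723 -0.04814758  2.02356089  0.72261167  0.69224475  2.00177202]
near obstacles: x 0.5802249815401145 y -0.4986838049675857 -0.10144777143664367 zmax 0.10722286034483086<sys>:0: UserWarning: Gimbal lock detected. Setting third angle to zero since it is not possible to uniquely determine all angles.
```

The fold is at (0.521, -0.328), z 0.0194 (expected 0.020), yaw -10.1°, and the length and width agree. Every pose is reachable with s=+1, so I grasp.

```bash
cat >> h.py <<'E'
FOLD=np.array([.521,-.328,.02]); TY=np.radians(-10.1)
def st(m=""):
    o=observe(); print(m,"t",round(o["time_s"],2),"p",np.round(o["eef_pos"],4),"F",np.round(o["ft_force"],1),"T",np.round(o["torque"],2),"open",round(o["opening"],4))
E
python3 -W ignore - <<'E'
from h import *
p,o=tcp_of(HANDLE+[0,0,.1],YAW,0,1); movep(p,o); st("above")
gripper_to(.06)
print(move_l(tcp_of(HANDLE,YAW,0,1)[0],feed=.12,max_force=12)); st("down")
gripper_to(.0,f_grip=110); st("gripped")
move_l(tcp_of(HANDLE+[0,0,.04],YAW,0,1)[0],feed=.08); st("lift")
p,_=get_image("side");cv2.imwrite("pics/side1.png",cv2.resize(p[120:300,150:420,::-1],(780,520)))
E
```

```text
above t 2.64 p [0.5162 0.0162 0.1511] F [ 1.3  0.  -0.5] T [ 0.03  0.05 -0.04] open 0.0854
False
down t 4.0 p [0.5167 0.0169 0.0518] F [ 0.1  0.2 -0.3] T [0.03 0.   0.04] open 0.0602
gripped t 4.43 p [0.5172 0.0168 0.0524] F [-0.6  0.6  5.8] T [-0.02  0.13  0.08] open 0.0226
lift t 5.08 p [0.5159 0.017  0.0909] F [-0.5 -0.2 -7.2] T [ 0.01 -0.33 -0.02] open 0.0228
```

View pics/side1.png

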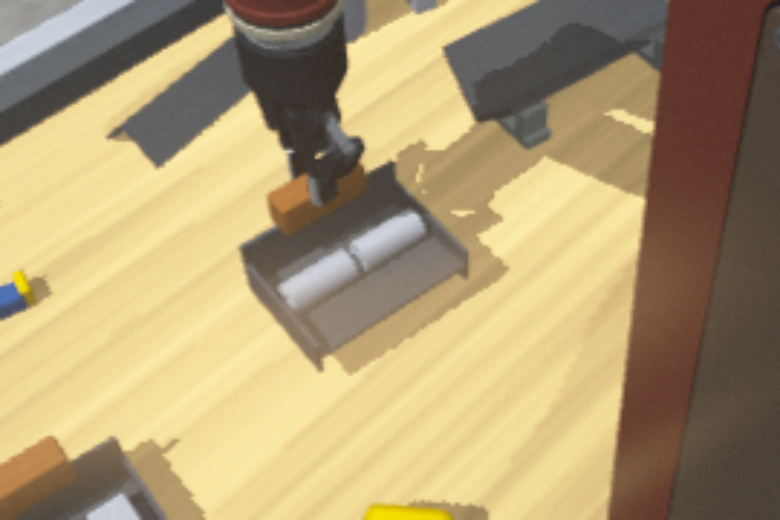

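The grip is good: the tray is level and both bars sit against the rib at about (350,260) in the crop. Now I carry it over and pour.

```bash
python3 -W ignore - <<'E'
from h import *
ex=np.array([np.cos(TY),np.sin(TY),0])
def lipmove(dx,z,t,feed):
    p,o=tcp_of(handle_for_lip(FOLD+dx*ex+[0,0,z-.02],TY,t),TY,t,1); r=move_l(p,feed=feed,rotation=o,max_force=25)
    st(f"tilt {t} {'STOP' if r else ''}"); return r
move_l(tcp_of(HANDLE+[0,0,.14],YAW,0,1)[0],feed=.12)
lipmove(.022,.155,0,.14)
if not lipmove(.022,.108,0,.08) and not lipmove(.022,.106,6,.03):
    p,_=get_image("side");cv2.imwrite("pics/side2.png",p[:,:,::-1])
    p2,_=get_image("top");cv2.imwrite("pics/top2.png",p2[80:260,280:520,::-1])
E
```

```text
tilt 0  t 9.04 p [ 0.6431 -0.3493  0.1851] F [-0.2  0.8 -7.7] T [-0.04 -0.25  0.04] open 0.0225
tilt 0  t 9.78 p [ 0.6432 -0.3499  0.1381] F [ 0.5 -1.  -7.6] T [-0.07 -0.33 -0.05] open 0.0223
tilt 6  t 10.23 p [ 0.6395 -0.3494  0.1477] F [ 0.3  0.3 -7.3] T [ 0.01 -0.08 -0.02] open 0.0227
```

```bash
python3 -c "
import cv2,numpy as np
a=cv2.imread('pics/side2.png')[60:240,200:440];b=cv2.imread('pics/top2.png')
cv2.imwrite('pics/m2.png',np.hstack([cv2.resize(x,(400,300)) for x in(a,b)]))"
```

```text
(no output)
```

View pics/m2.png

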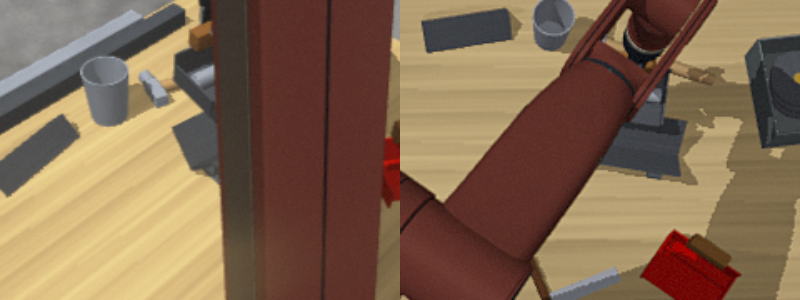

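The arm hides most of it, but the bars are still in the tray and the lip is over the trough. The lip at about (660,124) in the right panel matches the planned 22 mm beyond the fold once parallax is allowed for. I pour slowly and use the wrist force as a check.

```bash
python3 -W ignore - <<'E'
from h import *
ex=np.array([np.cos(TY),np.sin(TY),0])
def lipmove(dx,z,t,feed):
    p,o=tcp_of(handle_for_lip(FOLD+dx*ex+[0,0,z-.02],TY,t),TY,t,1); r=move_l(p,feed=feed,rotation=o,max_force=25)
    st(f"tilt {t} {'STOP' if r else ''}"); return r
lipmove(.022,.104,16,.012); hold(.3); st()
lipmove(.022,.104,38,.04); hold(.6); st("emptied?")
# back up and away, levelling
R=lambda H,y,t:tcp_of(np.array(H),y,t,1)
p,o=R(handle_for_lip(FOLD+.06*ex+[0,0,.15],TY,20),TY,20); move_l(p,feed=.12,rotation=o)
p,o=R(HANDLE+[0,0,.14],YAW,0); move_l(p,feed=.16,rotation=o); st("back")
p,_=get_image("side");p2,d=get_image("top");np.savez("pics/top3.npz",p=p2,d=d)
cv2.imwrite("pics/m3.png",np.hstack([cv2.resize(x[:,:,::-1],(400,300)) for x in(p[60:240,200:440],p2[80:260,240:480])]))
E
```

```text
tilt 16  t 11.88 p [ 0.6316 -0.348   0.162 ] F [ 0.5 -0.3 -2.5] T [ 0.04  0.26 -0.04] open 0.0225
 t 12.18 p [ 0.6311 -0.3476  0.1609] F [ 0.4 -0.2 -3. ] T [ 0.06  0.21 -0.01] open 0.0225
tilt 38  t 13.35 p [ 0.6037 -0.343   0.1908] F [-0.1 -0.3 -2.5] T [ 0.12  0.58 -0.02] open 0.0227
emptied? t 13.95 p [ 0.6036 -0.3427  0.1904] F [ 1.  -0.2 -2.5] T [ 0.12  0.53 -0.03] open 0.0225
back t 17.38 p [0.5161 0.0165 0.191 ] F [ 0.1  0.3 -2.7] T [-0.01 -0.07 -0.02] open 0.023
```

View pics/m3.png

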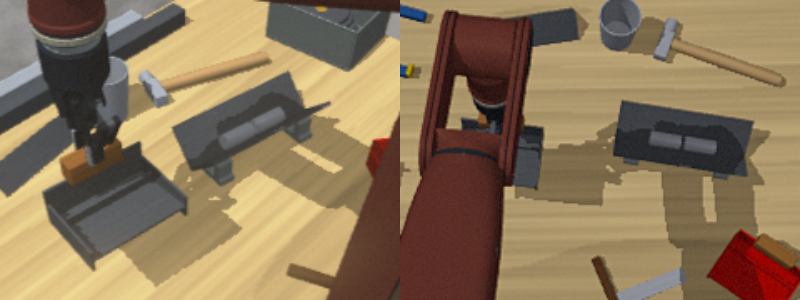

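Both bars lie end to end in the fold, at about (683,143) in the right panel, and the tray is empty (wrist force -2.5 N). I set the tray down in its original spot.

```bash
python3 -W ignore - <<'E'
from h import *
g,_=tcp_of(HANDLE,YAW,0,1)
move_l(g+[0,0,.02],feed=.12)
print(move_l(g+[0,0,-.003],feed=.03,max_force=4)); st("contact")
gripper_to(.045); st("open"); hold(.3)
move_l(g+[0,0,.15],feed=.15); st("up")
movep([.35,.45,.35],observe()["tcp_rot"]) if inverse_kinematics([.35,.45,.35],observe()["tcp_rot"]) is not None else None
hold(.3); st("clear")
p,ds=get_image("side");p2,d=get_image("top")
P=cloud("top",d);X=P[handle("top",p2,P,(270,150,335,190))];t=X[X[:,2]>np.percentile(X[:,2],90)-.006];print("handle",t.mean(0).round(4),rect(t[:,:2]))
h=cv2.cvtColor(p2,cv2.COLOR_RGB2GRAY)
m=np.zeros((400,640),bool);m[130:195,365:455]=h[130:195,365:455]>95
u=np.array([np.sin(-TY),np.cos(TY)])
ex=np.array([np.cos(TY),np.sin(TY)]);X=P[m];A=(X[:,:2]-FOLD[:2]);k=(abs(A@ex)<.03)&(X[:,2]>.04);A=A[k];L=A@u
print("bars n",k.sum(),"across",np.percentile(A@ex,[5,50,95]).round(4),"along",np.percentile(L,[1,99]).round(4),"z",np.percentile(X[k,2],[5,50,95]).round(4))
cv2.imwrite("pics/m4.png",np.hstack([cv2.resize(x[:,:,::-1],(400,300)) for x in(p[60:270,160:440],p2[80:260,240:480])]))
E
```

```text
True
contact t 19.24 p [0.5158 0.017  0.0524] F [0.1 0.7 4. ] T [-0.01  0.06 -0.01] open 0.0226
open t 19.58 p [0.5146 0.0172 0.0513] F [-0.6 -1.   0.8] T [-0.03  0.03 -0.  ] open 0.045
up t 21.03 p [0.5152 0.0171 0.1998] F [ 0.3  1.4 -0. ] T [ 0.03  0.02 -0.01] open 0.0451
clear t 23.11 p [0.3504 0.4496 0.3498] F [-0.5  0.2 -0.5] T [ 0.02 -0.02  0.01] open 0.0449
handle [0.5155 0.0167 0.0867] ((514.2796630859375, 16.49602508544922), (78.11128997802734, 24.55261993408203), 82.81097412109375)
bars n 278 across [-0.0131 -0.0041  0.0083] along [-0.0652  0.061 ] z [0.0426 0.0509 0.0581]
```

View pics/m4.png

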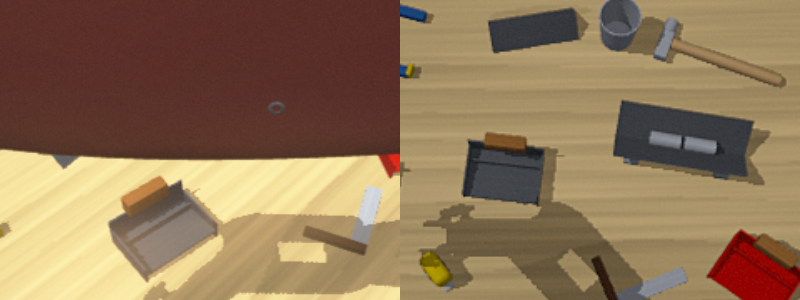

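The tray stands upright and empty, and both bars lie in the fold: they span 126 mm along it and are centred across it within 4 mm. The gripper is clear, so I hand in.

```bash
python3 -c "
from plant import *
job_done()"
```

```text
the job is handed in; nothing more can be done
```

The job is done and handed in at about 23 s of the 64 s allowed. I gripped the round-bar tray by its wooden handle and carried it level to the trough. I tipped it slowly to 16°, then on to 38°, and set it back upright in its original spot and let go.

**Last checks:**
- **Pour:** the wrist force fell from -7.5 N to -2.5 N, as expected for an empty 0.25 kg tray.
- **Bars:** they lie in line in the fold, spanning about 126 mm, so there is a gap of about 6 mm between them. They sit within about 4 mm of the fold, with their tops at about 0.055 m (0.054 m expected).
- **Tray:** it is upright and empty, with its handle within about 2 mm and 1° of where it started.
- **Robot:** the arm touches nothing, and nothing else was moved.

In the final side view the arm hid the trough, so the last check of the bars rests on the top view; an earlier side view had shown them the same way. No check failed or disagreed.

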